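# Load the last two mold dividers into the slotted rack in tag order

### The job

Two lanes of the white slotted rack are still empty: slide the amber divider fully home, against the back stop, into the lane tagged with three dots, and then, after that, the teal divider fully home into the lane tagged with four dots. The lanes are undercut, so a divider can only go in upright from the open front end; its ends are covered while it is in the stand and the bridge over the rack stops the fingers, so it has to be lifted out by the middle and later taken again by its rear end. Leave the two clear dividers, the tray, the jug and the tin where they are, and let go of everything at the end.

Things in the scene. Friction and masses are not known exactly. Their poses are not given: they have to be found in the camera images.
- rack: white ABS rack, fixed, 226 mm wide. Origin: on the shelf, mid width, in the plane of the lane mouths; x into the lanes, z up. Four lanes along x at y = -87, -29, 29, 87 mm, 85 mm deep to the back stop, no floor (dividers slide on the shelf). Foot groove 28 mm wide under lips (9 to 14 mm high) with a 15 mm gap. Flared guides 14 mm high reach 24 mm before each mouth, widening to 44 mm
- bridge (a point): middle of the top of the rack's bridge bar, which crosses all lane mouths: 16 mm deep (x = 0 to 16 mm of the rack), underside 75 and top 83 mm above the shelf; dividers pass beneath, fingers do not. Before it the dividers already loaded stick out 35 mm; plates in neighbouring lanes have 48 mm between them, so open the fingers only part way there
- lane3_home (a point): centre of a divider that is fully home in the empty lane whose red tag, on the back block behind it, bears three white dots (any of the four lanes). x points into the lane, y across, z up. The mouth (front face of the bridge) is 25 mm before this point, so the last 35 mm of a home divider stick out in front
- lane4_home (a point): centre of a divider that is fully home in the empty lane whose blue tag, on the back block behind it, bears four white dots (any of the four lanes). x points into the lane, y across, z up. The mouth (front face of the bridge) is 25 mm before this point, so the last 35 mm of a home divider stick out in front
- amber_center (a point): amber-orange acrylic mold divider, upright: plate 120 mm long (x), 10 thick (y), on a foot strip 120 x 24 mm, 6 high; 70 high in all, 0.12 kg, both ends alike, either may lead. Point: its centre, 35 mm above its underside. Starts in the stand, in either of its two places; it goes into the three-dot lane, first
- teal_center (a point): teal (blue-green) acrylic mold divider, upright: plate 120 mm long (x), 10 thick (y), on a foot strip 120 x 24 mm, 6 high; 70 high in all, 0.12 kg, both ends alike, either may lead. Point: its centre, 35 mm above its underside. Starts in the other place of the stand; it goes into the four-dot lane, second
- stand: white drying stand, fixed, 142 x 162 mm, 72 high. Origin on the shelf at its centre, x along the dividers. Places at y = -40 and 40 mm, no floor (dividers stand on the shelf). Blocks 72 mm high cover the last 30 mm of both ends of each divider; the middle 60 mm is free on both sides (70 mm between plates, ties 10 mm high beside the feet). Lift straight up
- clear1_center (a point): centre of the clear acrylic mold divider, upright: plate 120 mm long (x), 10 thick (y), on a foot strip 120 x 24 mm, 6 high; 70 high in all, 0.12 kg, both ends alike, either may lead. Point: its centre, 35 mm above its underside. Already home in the one-dot lane; must stay
- clear2_center (a point): centre of the clear acrylic mold divider, upright: plate 120 mm long (x), 10 thick (y), on a foot strip 120 x 24 mm, 6 high; 70 high in all, 0.12 kg, both ends alike, either may lead. Point: its centre, 35 mm above its underside. Already home in the two-dot lane; must stay
- tray_center (a point): centre of a square red silicone mold tray 120 x 120 mm, 30 mm high; a bystander
- jug_center (a point): centre of a glass measuring jug, 90 mm across, 115 mm high, handle to its +y; a bystander
- tin_center (a point): centre of a capped aluminium tin 80 mm across, 85 mm high; a bystander
Not all that is in view belongs to the job. Leave any pink or yellow look-alike of the part that bears amber_center alone.

How it is judged:
On the way, in this order (a step that is already met when the one before it is completed fails the run):
1. the amber divider is fully home, upright, in the three-dot lane (x of amber_center in the frame of lane3_home between -0.005 and 0.004 m and y of amber_center in the frame of lane3_home between -0.005 and 0.005 m and z of amber_center in the frame of lane3_home below 0.004 m and angle between amber_center's own z axis and vertical below 0.08 rad and linear speed of amber below 0.02 m/s), for 0.2 s.
2. then the teal divider is fully home, upright, in the four-dot lane (x of teal_center in the frame of lane4_home between -0.005 and 0.004 m and y of teal_center in the frame of lane4_home between -0.005 and 0.005 m and z of teal_center in the frame of lane4_home below 0.004 m and angle between teal_center's own z axis and vertical below 0.08 rad and linear speed of teal below 0.02 m/s), for 0.2 s.
At the end, for the whole second after the job is handed in: The amber divider stands at rest and upright in the three-dot lane and the teal one in the four-dot lane, each within 5 mm of the back stop and of the lane's middle and within about 4.5 degrees of upright; loaded in that order (all of step 1 and all of step 2); the robot touches nothing.
It fails at once if the tray is shifted by more than 30 mm (distance of tray_center from where it was at the start of the episode above 0.03 m).
It fails at once if the jug is shifted by more than 30 mm (distance of jug_center from where it was at the start of the episode above 0.03 m).
It fails at once if the tin is shifted by more than 30 mm (distance of tin_center from where it was at the start of the episode above 0.03 m).
It fails at once if a clear divider already in the rack is shifted by more than 12 mm (distance of any of clear1_center, clear2_center from where it was at the start of the episode above 0.012 m).
It also fails if it takes over 72 s, if anything falls off the work surface, if the arm or the gripper's body presses on something with over 40 N, if the wrist force passes 120 N, or if a joint passes its speed limit or range.

### The arm

A 6-joint arm with a two-finger parallel gripper is mounted at the origin on the work surface. World frame = base frame: x ahead of the robot, y to its left, z up, the work surface at z = 0. Lengths are in m, angles in rad, forces in N, time in s.
With the tool pointing down it reaches from about 0.3 to 0.775 m from the base axis. Payload 14.6 kg.
Tool frame: the origin (TCP) lies midway between the tips of the shut fingers; the grasp point (between the pads) lies 19 mm behind it; z points along the fingers, y is the direction in which the jaws open and shut (so a half turn about z gives the same grasp; the last joint's range is limited). The gripper opens to 85 mm and grips with 20 to 120 N. Pads are 22 mm wide; open, the fingers measure 114 mm over their backs; the gripper's body (76 mm by 85 mm) begins 54 mm behind the grasp point. The pads swing forward as they close: fully open they stand 13 mm farther back than shut.
Start: joints at [-0.067, 0.3, 1.521, -0, 1.321, -0.067], TCP at [0.55, -0, 0.231] pointing down, gripper open.
Joint ranges: [-3.03, 3.03], [-0.79, 2.21], [0.23, 2.52], [-1.04, 4.18], [0, 3.07], [-2.55, 2.55]. Speed limits (rad/s): [2.22, 2.22, 2.57, 3.14, 3.14, 3.14].

### API

Orientations are given as a unit quaternion [w, x, y, z].
In Python, from workcell import env gives the robot as it stands.
- The arm moves only by the shell command python3 -m creep 'ROWS' [OPENING]. ROWS is JSON, a list that holds one entry, the list of rows, each a list of 4 numbers: the shift along the world's x, y, z in units of 50 mm (1.0 is 50 mm), then the turn about the world's z in units of 6 degrees (1.0 is 6 degrees). A call has 1 to 20 rows; each row is the pose to reach, as a shift and turn from the pose measured when the call began; what a row does not reach only later rows make up. A row lasts 1/10 s, in which the tool goes at most 50 mm and 8.59 degrees, less where a joint would pass 70% of its speed; a pose out of reach is approached as far as the arm can. A call with a gripper value outside its range is refused whole. OPENING is the closure, from 0 (fully open) to 1 (shut), set as the call begins (- or left out, the last holds). The fingers move at their own pace and stop on an object; the grip force is fixed at half the most. Time passes only in rows, so rows that repeat a pose let the fingers close. It gives the time, the measured TCP pose, the force and the opening at its end, in the units of the state.
- env.get_state(): the state, without advancing time (a new reading comes with each control period).
- env.grab_frame(name): name is "scene" or "side" or "wrist"; returns (picture, depth): 400x640x3 uint8, blue, green, red; 400x640 float32, m along the optical axis (not along the pixel's ray), 0 where there is no reading.
- env.get_calibration(name): a dict with "mtx" (3x3 intrinsics, pixels), "rvec" (rotation vector, rad) and "tvec" (3), from world to camera coordinates, as OpenCV has them. Camera axes: x right, y down, z forward; pixel columns grow to the right and rows downward; lengths in m; the calibration is good to about 2 mm. A picture is of the moment at which its call begins: read the wrist's pose just before it. get_calibration takes no time and is no camera call; for the wrist camera it gives the pose at the moment of the call.
- env.sign_off(): hands the job in, once; it reports no verdict.
The state is a dict: "t": time; "qpos": joint angles; "qvel": joint speeds; "joint_efforts": joint torques, N m; "eef_pos": TCP position; "tcp_rot": TCP orientation; "force": force on the tool from outside, world axes, zero at the start; "ft_torque": the same for the moment, N m; "opening": finger opening in m.
Only numpy, scipy, OpenCV 4.12 (cv2) and the standard library are available. Lean on these libraries where they do the work, as an engineer would, in place of code of your own. Each camera call takes 0.05 s, during which the arm holds its last target.

## Working session

There is one attempt and no reset: what is moved stays moved. The work goes in short steps, Python scripts to look and compute and a shell command to move; the robot and the scene stay as the last step left them, time stands still between calls to the robot, and variables do not carry over. Pictures are saved under pics/ and viewed, and the job is handed in when it is done.

```bash
ls; mkdir -p pics
cat > h.py <<'E'
import numpy as np, cv2
from workcell import env
def cam(n):
    c=env.get_calibration(n); K=np.array(c["mtx"]);R=cv2.Rodrigues(np.array(c["rvec"],float))[0];t=np.array(c["tvec"],float).ravel()
    return K,R,t
def grab(n,f):
    c=cam(n); im,d=env.grab_frame(n); cv2.imwrite(f"pics/{f}.png",im); np.savez(f"pics/{f}.npz",im=im,d=d,K=c[0],R=c[1],t=c[2]); return im,d,c
def load(f):
    z=np.load(f"pics/{f}.npz"); return z["im"],z["d"],(z["K"],z["R"],z["t"])
def cloud(d,c):
    K,R,t=c; v,u=np.indices(d.shape); P=np.stack([(u-K[0,2])/K[0,0]*d,(v-K[1,2])/K[1,1]*d,d],-1)
    return (P-t)@R
def ray(c,u,v,z):
    K,R,t=c; o=-R.T@t; r=R.T@np.array([(u-K[0,2])/K[0,0],(v-K[1,2])/K[1,1],1]); return o+r*(z-o[2])/r[2]
def proj(c,P):
    K,R,t=c; q=K@(R@np.asarray(P,float)+t); return q[:2]/q[2]
E
python3 - <<'E'
from h import *
for n in("scene","side","wrist"):
    im,d,c=grab(n,n+"0"); print(n,-c[1].T@c[2],c[1][2])
print(env.get_state())
E
```

```text
pics
scene [ 1.26063893 -0.38951894  1.01519896] [-0.58716507  0.3073122  -0.7488634 ]
side [ 0.16198707 -1.01021483  0.9812826 ] [ 0.26816202  0.71872126 -0.64150517]
wrist [0.54907497 0.06973698 0.37391675] [-0.0012581  -0.27618438 -0.96110385]
{'t': 0.15, 'qpos': array([-6.66089148e-02,  3.00366863e-01,  1.52143391e+00, -1.53778932e-05,
        1.32071663e+00, -6.65957372e-02]), 'qvel': array([ 1.24219252e-03, -1.07995737e-03, -4.31026774e-03, -7.36640588e-04,
       -2.23880082e-04,  4.47796638e-05]), 'joint_efforts': array([ 1.15317634e-03, -5.43663168e+01, -3.61884356e+01, -9.07762978e-05,
        3.16729136e-03,  4.75633647e-05]), 'eef_pos': array([5.49819510e-01, 5.47998225e-07, 2.30840760e-01]), 'tcp_rot': array([-3.43078887e-04,  7.07110017e-01,  7.07103395e-01, -3.10070877e-04]), 'force': array([ 0.2725197 , -0.01877161,  0.03126462]), 'ft_torque': array([-0.00028936, -0.02412359,  0.06611885]), 'opening': 0.08562291812538052}
```

View pics/scene0.png

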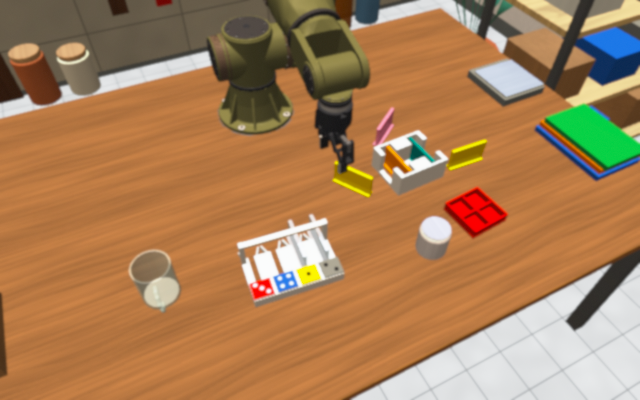

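View pics/side0.png

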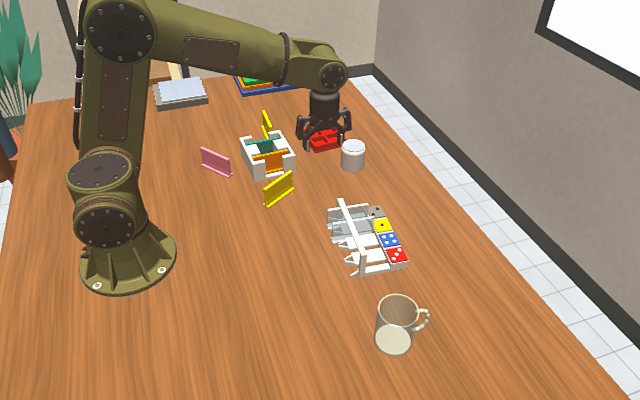

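View pics/wrist0.png

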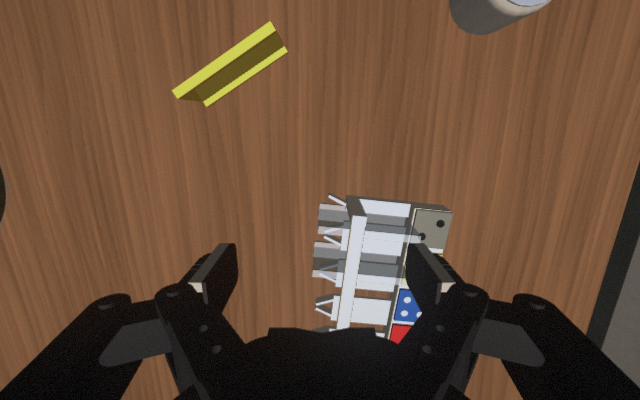

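Run:
```python
from h import *
for n in("scene0","side0","wrist0"):
    im,d,c=load(n); P=cloud(d,c); hsv=cv2.cvtColor(im,cv2.COLOR_BGR2HSV).astype(int); H,S,V=hsv[...,0],hsv[...,1],hsv[...,2]
    ok=(d>0)&(P[...,0]>0.2)&(P[...,0]<1)&(abs(P[...,1])<.6)&(P[...,2]<.15)
    tb=ok&(abs(P[...,2])<.01); print(n,"table z med",np.median(P[...,2][tb]), ok.sum())
    for nm,m in dict(amber=(H>6)&(H<19)&(S>200)&(V>150),teal=(H>80)&(H<95)&(S>110),red=((H<4)|(H>176))&(S>200)&(V>120),blue=(H>100)&(H<120)&(S>150),yel=(H>22)&(H<33)&(S>150)&(V>120),pink=(H>165)&(S>60)&(S<160)).items():
        m=(m&ok).astype(np.uint8); k,l,st,ce=cv2.connectedComponentsWithStats(m)
        for i in range(1,k):
            if st[i,4]>25:
                Q=P[l==i]; print(nm,st[i,4],ce[i].round(),np.median(Q,0).round(3),Q.min(0).round(3),Q.max(0).round(3))
```

```text
scene0 table z med -0.0006205174703788747 110382
amber 230 [393. 161.] [0.447 0.259 0.051] [0.41  0.235 0.001] [0.52  0.264 0.072]
teal 219 [418. 151.] [0.448 0.34  0.064] [0.407 0.335 0.006] [0.525 0.35  0.075]
red 1599 [475. 212.] [0.698 0.372 0.014] [ 0.634  0.309 -0.   ] [0.761 0.436 0.034]
red 62 [265. 283.] [ 0.662 -0.229  0.033] [ 0.651 -0.244  0.03 ] [ 0.679 -0.22   0.037]
red 87 [258. 293.] [ 0.682 -0.255  0.034] [ 0.661 -0.267  0.029] [ 0.694 -0.239  0.038]
blue 151 [285. 281.] [ 0.679 -0.185  0.033] [ 0.658 -0.208  0.03 ] [ 0.7   -0.161  0.038]
yel 625 [466. 155.] [0.52  0.479 0.031] [ 0.449  0.384 -0.005] [0.536 0.598 0.074]
yel 695 [354. 181.] [0.463 0.126 0.027] [ 0.333  0.081 -0.004] [0.509 0.199 0.073]
yel 296 [308. 274.] [ 0.686 -0.127  0.033] [ 0.657 -0.151  0.027] [ 0.708 -0.103  0.039]
pink 326 [384. 128.] [0.31  0.316 0.041] [ 0.203  0.271 -0.004] [0.34  0.402 0.075]
side0 table z med -0.0006347397619990017 76457
amber 305 [272. 160.] [0.473 0.256 0.045] [0.409 0.248 0.002] [0.524 0.267 0.072]
teal 73 [262. 141.] [0.462 0.339 0.069] [0.405 0.331 0.065] [0.52  0.3
[... 293 characters left out ...]
-0.191  0.034] [ 0.653 -0.215  0.028] [ 0.7   -0.164  0.04 ]
yel 123 [266. 124.] [0.51  0.477 0.061] [ 0.5    0.412 -0.004] [0.52  0.539 0.074]
yel 371 [278. 191.] [0.449 0.111 0.018] [ 0.397  0.078 -0.006] [0.518 0.222 0.075]
yel 186 [382. 225.] [ 0.684 -0.133  0.033] [ 0.658 -0.158  0.027] [ 0.709 -0.106  0.038]
pink 501 [215. 162.] [0.296 0.314 0.034] [ 0.254  0.261 -0.003] [0.34  0.372 0.074]
wrist0 table z med 0.0004612129295752974 176431
blue 469 [406. 307.] [ 0.668 -0.189  0.034] [ 0.652 -0.212  0.032] [ 0.687 -0.16   0.036]
yel 860 [218.  63.] [0.444 0.117 0.07 ] [ 0.366  0.086 -0.001] [0.505 0.155 0.073]
yel 142 [236.  85.] [0.439 0.099 0.006] [0.401 0.08  0.   ] [0.508 0.142 0.009]
```

Run:
```python
from h import *
a=load("side0")[0][110:290,220:430]; b=load("scene0")[0][100:320,220:500]
cv2.imwrite("pics/crA.png",cv2.resize(a,None,fx=3.3,fy=3.3,interpolation=cv2.INTER_CUBIC)); cv2.imwrite("pics/crB.png",cv2.resize(b,None,fx=2.6,fy=2.6,interpolation=cv2.INTER_CUBIC))
```

```text
(no output)
```

View pics/crA.png

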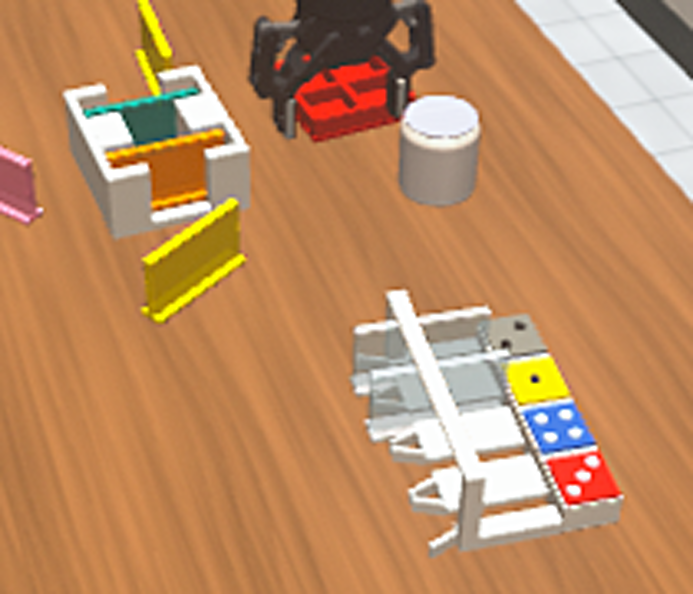

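View pics/crB.png

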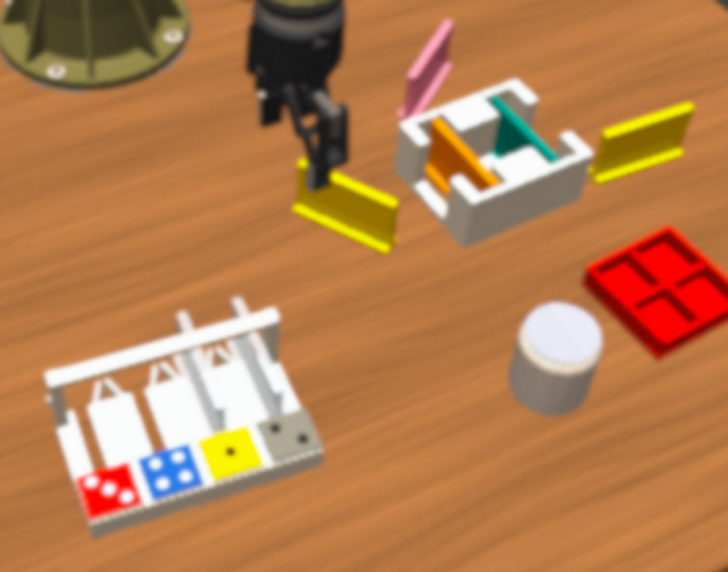

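```bash
cat > fit.py <<'E'
from h import *
import sys
def rect(Q):
    r=cv2.minAreaRect((Q[:,:2]*1000).astype(np.float32)); return [np.round(x,1) for x in r]
for n in sys.argv[1:]:
    im,d,c=load(n); P=cloud(d,c); hsv=cv2.cvtColor(im,cv2.COLOR_BGR2HSV).astype(int); H,S,V=hsv[...,0],hsv[...,1],hsv[...,2]
    X,Y,Z=P[...,0],P[...,1],P[...,2]; ok=d>0
    M=dict(amber=(H>5)&(H<20)&(S>180)&(V>120)&(Z>.062)&(Z<.078)&ok&(Y>.2)&(Y<.3),
     teal=(H>80)&(H<98)&(S>90)&(Z>.062)&(Z<.078)&ok,
     stand=(S<60)&(V>150)&(Z>.066)&(Z<.078)&(X>.35)&(X<.6)&(Y>.15)&(Y<.45)&ok,
     bridge=(S<60)&(V>110)&(Z>.0785)&(Z<.09)&(X>.5)&(X<.75)&(Y>-.35)&(Y<0)&ok,
     yel=(H>22)&(H<33)&(S>150)&(Z>.015)&(Z<.045)&(X>.62)&ok&(Y<0),
     blue=(H>100)&(H<120)&(S>150)&(Z>.015)&(Z<.045)&(X>.6)&ok,
     red=((H<4)|(H>176))&(S>150)&(Z>.015)&(Z<.045)&(X>.6)&(Y<0)&ok)
    for k,m in M.items():
        m=cv2.morphologyEx(m.astype(np.uint8),cv2.MORPH_OPEN,np.ones((2,2)))>0
        Q=P[m]
        if len(Q)>20:
            mu=np.median(Q,0); w=np.linalg.svd((Q-Q.mean(0))[:,:2],full_matrices=0)[2][0]
            print(n,k,len(Q),"med",mu.round(4),"mean",Q.mean(0).round(4),"dir deg",np.degrees(np.arctan2(w[1],w[0])).round(1),"rect",rect(Q))
E
python3 fit.py scene0 side0 wrist0
```

```text
scene0 amber 43 med [0.4751 0.2599 0.0669] mean [0.4725 0.2603 0.0663] dir deg 1.9 rect [array([459.2, 260.9]), array([91.7,  5.8]), np.float64(1.7)]
scene0 teal 119 med [0.4645 0.3424 0.0685] mean [0.4661 0.3427 0.0683] dir deg 1.5 rect [array([466.5, 343.2]), array([116.9,  12.8]), np.float64(2.5)]
scene0 stand 793 med [0.506  0.3024 0.0707] mean [0.4826 0.2983 0.077 ] dir deg -39.3 rect [array([792.7, -39.8]), array([ 208.3, 1149.6]), np.float64(43.0)]
scene0 bridge 489 med [ 0.5836 -0.1485  0.0812] mean [ 0.5823 -0.1452  0.0777] dir deg -95.8 rect [array([ 560.8, -140.9]), array([224.4,  61.4]), np.float64(83.9)]
scene0 yel 296 med [ 0.6893 -0.1264  0.0331] mean [ 0.6926 -0.1279  0.0398] dir deg -24.9 rect [array([ 968.6, -241.6]), array([ 51.9, 652.6]), np.float64(67.7)]
scene0 blue 371 med [0.6984 0.7841 0.0201] mean [0.7098 0.4542 0.031 ] dir deg -91.3 rect [array([775.5, 196.6]), array([ 492.2, 1440. ]), np.float64(20.7)]
scene0 red 214 med [ 0.6778 -0.2438  0.0332] mean [ 0.6777 -0.2434  0.0332] dir deg -59.6 rect [array([ 676.2, -242.6]), array([46.9, 43.6]), np.float64(83.
[... 909 characters left out ...]
660.7, 283.9]), array([  45.8, 1006.5]), np.float64(1.8)]
side0 red 178 med [ 0.6706 -0.2537  0.0331] mean [ 0.6704 -0.2521  0.0328] dir deg -59.1 rect [array([ 671.9, -249.1]), array([47.6, 45. ]), np.float64(82.0)]
wrist0 bridge 1606 med [ 0.5835 -0.1031  0.0833] mean [ 0.5838 -0.1047  0.0824] dir deg -92.5 rect [array([585.8, -88.6]), array([ 49.5, 321.3]), np.float64(4.3)]
wrist0 blue 464 med [ 0.6685 -0.1897  0.0344] mean [ 0.6673 -0.1862  0.0384] dir deg -67.6 rect [array([634. , -97.9]), array([ 36.1, 256.6]), np.float64(19.6)]
wrist0 red 251 med [ 0.6583 -0.2286  0.0345] mean [ 0.6478 -0.1978  0.0725] dir deg 109.9 rect [array([615.6, -86.7]), array([ 30.8, 338.5]), np.float64(17.9)]
```

```bash
python3 -m creep '[[[-0.5,-1,0.5,-1.4],[-1,-2,0.8,-2.8],[-1.6,-3.1,0.8,-4.2],[-1.6,-3.1,0.8,-5.6],[-1.6,-3.1,0.8,-7],[-1.6,-3.1,0.8,-8.4],[-1.6,-3.1,0.8,-9.8],[-1.6,-3.1,0.8,-11.2],[-1.6,-3.1,0.8,-12.6],[-1.6,-3.1,0.8,-14],[-1.6,-3.1,0.8,-15],[-1.6,-3.1,0.8,-15],[-1.6,-3.1,0.8,-15],[-1.6,-3.1,0.8,-15],[-1.6,-3.1,0.8,-15]]]'
python3 - <<'E'
from h import *
print(env.get_state()["qpos"].round(3))
grab("wrist","rackw");
E
python3 fit.py rackw
```

```text
t: 1.65
eef_pos: [0.4698, -0.155, 0.2708]
tcp_rot: [-0.0, 1.0, 0.001, 0.0]
force: [-0.1, 0.1, 0.5]
opening: 0.0851
[-3.930e-01  1.460e-01  1.616e+00  1.000e-03  1.380e+00  1.176e+00]
rackw stand 542 med [0.413  0.226  0.0725] mean [0.4233 0.2343 0.0682] dir deg 148.2 rect [array([497.5, 113.3]), array([114.4, 531.6]), np.float64(20.9)]
rackw bridge 3361 med [ 0.5772 -0.1471  0.0833] mean [ 0.5772 -0.1477  0.0807] dir deg 84.1 rect [array([ 564.7, -146.1]), array([282.6,  50. ]), np.float64(86.3)]
rackw blue 478 med [ 0.6578 -0.1871  0.0342] mean [ 0.6581 -0.187   0.0356] dir deg -87.6 rect [array([ 603.1, -183.5]), array([ 48.8, 130.9]), np.float64(86.8)]
rackw red 798 med [ 0.657  -0.2435  0.0343] mean [ 0.6563 -0.2442  0.0352] dir deg -72.5 rect [array([ 620.4, -207.1]), array([ 47.9, 186.8]), np.float64(43.2)]
```

View pics/rackw.png

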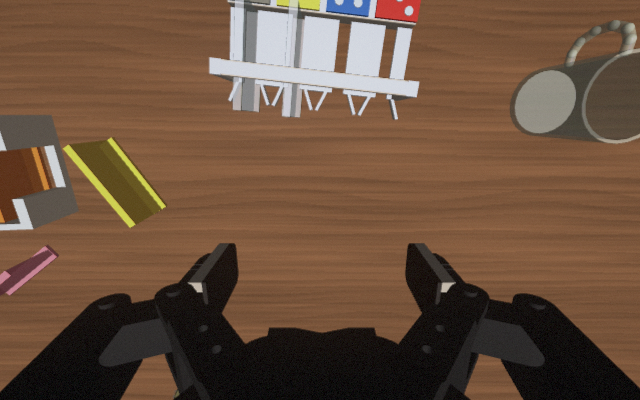

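Run:
```python
from h import *
im=load("rackw")[0][0:130,195:435]
cv2.imwrite("pics/rackw_c.png",cv2.resize(im,None,fx=3.3,fy=3.3,interpolation=cv2.INTER_NEAREST))
```

```text
(no output)
```

View pics/rackw_c.png

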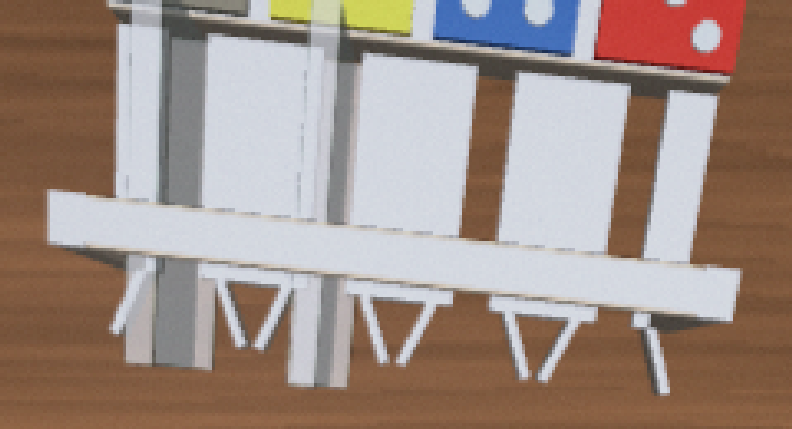

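Run:
```python
from h import *
im,d,c=load("rackw")
def w(x,y,z): return ray(c,195+(x+.5)/3.3-.5,(y+.5)/3.3-.5,z)[:2]
C={k:w(*p,.083) for k,p in dict(TL=(48,190),BL=(48,243),TR=(741,269),BR=(735,321)).items()}
for k in C: print(k,C[k].round(4))
L=(C["TL"]+C["BL"])/2;R=(C["TR"]+C["BR"])/2; e=(L-R); print("len",np.linalg.norm(e),"depth",np.linalg.norm(C["TL"]-C["BL"]),np.linalg.norm(C["TR"]-C["BR"]))
yaw=-np.degrees(np.arctan2(e[0],e[1])); ctr=(L+R)/2; print("yaw",yaw,"ctr",ctr)
a=np.radians(yaw); ex=np.array([np.cos(a),np.sin(a)]); ey=np.array([-ex[1],ex[0]]); O=ctr-.008*ex
print("O",O)
def loc(p): return np.array([(p-O)@ex,(p-O)@ey])*1000
for nm,pts in dict(blue=[(478,68),(516,73),(460,237),(499,241)],red=[(629,86),(669,91),(607,253),(645,257)]).items():
    q=[w(*p,.014) for p in pts]; print(nm,[loc(x).round(1) for x in q])
    m1=(q[0]+q[1])/2;m2=(q[2]+q[3])/2; print(" axis deg",np.degrees(np.arctan2(*(m1-m2)[::-1])).round(2))
for y in(-87,-29): print("home",y,O+ex*.025+ey*y/1000)
# side/scene check of tags
for n,col in(("scene0",0),("side0",0)):
    im,d,c=load(n);h=cv2.cvtColor(im,cv2.COLOR_BGR2HSV).astype(int);P=cloud(d,c)
    for nm,m in dict(blue=(h[...,0]>100)&(h[...,0]<120)&(h[...,1]>120),red=((h[...,0]<4)|(h[...,0]>176))&(h[...,1]>150),yel=(h[...,0]>22)&(h[...,0]<33)&(h[...,1]>150)).items():
        m=m&(P[...,0]>.6)&(P[...,0]<.75)&(P[...,1]<0)&(P[...,1]>-.4)&(P[...,2]>.025)&(P[...,2]<.042)
        v,u=np.nonzero(m); (cu,cv_),_,_=cv2.minAreaRect(np.c_[u,v].astype(np.float32))
        p=ray(c,cu,cv_,.034)[:2];print(n,nm,loc(p).round(1))
```

```text
TL [ 0.5975 -0.0361]
BL [ 0.5817 -0.0344]
TR [ 0.5742 -0.261 ]
BR [ 0.5581 -0.2606]
len 0.2267931731032591 depth 0.015852254582383974 0.01613531890640817
yaw -5.933541963138406 ctr [ 0.5778557  -0.14799739]
O [ 0.56989856 -0.1471704 ]
blue [array([ 84.5, -21.6]), array([ 84.4, -36. ]), array([ 25.5, -21.7]), array([ 25.7, -37.2])]
 axis deg -5.28
red [array([ 84.5, -79. ]), array([ 84.5, -94.3]), array([ 25.8, -80.1]), array([ 26. , -95.3])]
 axis deg -4.9
home -87 [ 0.58577101 -0.23628866]
home -29 [ 0.59176675 -0.1785994 ]
scene0 blue [112.7 -26.3]
scene0 red [112.7 -85.9]
scene0 yel [112.9  31.7]
side0 blue [110.6 -31.8]
side0 red [110.4 -89.6]
side0 yel [113.   26.4]
```

```bash
python3 -m creep '[[[-0.2,1,0,0],[-0.4,2,0,0],[-0.6,3,0,0],[-0.8,4,0,0],[-1,5,0,0],[-1.2,6,0,0],[-1.4,7,0,0],[-1.6,8,0,0],[-1.8,8.6,0,0],[-2,9,0,0],[-2,9,0,0],[-2,9,0,0],[-2,9,0,0],[-2,9,0,0]]]'
python3 - <<'E'
from h import *
print(env.get_state()["qpos"].round(3))
grab("wrist","stw"); 
im=load("stw")[0][0:250,160:520]
cv2.imwrite("pics/stw_c.png",cv2.resize(im,None,fx=2.2,fy=2.2,interpolation=cv2.INTER_NEAREST))
E
python3 fit.py stw
```

```text
t: 3.1
eef_pos: [0.3703, 0.2943, 0.2709]
tcp_rot: [-0.0, 1.0, 0.0, 0.0]
force: [-0.4, -0.4, -0.5]
opening: 0.0856
[5.940e-01 9.600e-02 1.672e+00 1.000e-03 1.373e+00 2.164e+00]
stw teal 1033 med [0.4655 0.3397 0.0702] mean [0.4642 0.3395 0.0716] dir deg -177.4 rect [array([461.4, 319.9]), array([120.5,  50.9]), np.float64(1.9)]
stw stand 6740 med [0.5003 0.2991 0.0724] mean [0.4719 0.2991 0.071 ] dir deg -177.9 rect [array([469. , 300.5]), array([172.1, 196.2]), np.float64(2.3)]
```

View pics/stw_c.png

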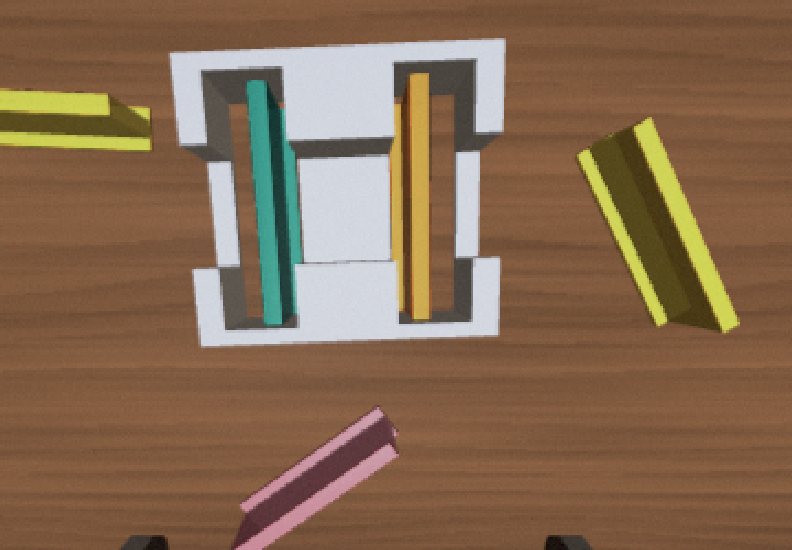

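Run:
```python
from h import *
im,d,c=load("stw")
def w(x,y,z): return ray(c,160+(x+.5)/2.2-.5,(y+.5)/2.2-.5,z)[:2]
for nm,pts,z in(("amber",[(410,73),(428,73),(414,320),(430,320)],.07),("teal",[(247,81),(266,80),(264,325),(282,325)],.07),("stand",[(170,53),(505,39),(201,347),(498,336)],.072)):
    q=np.array([w(*p,z) for p in pts]); a=(q[0]+q[1]-q[2]-q[3])/2; b=(q[0]+q[2]-q[1]-q[3])/2
    print(nm,"ctr",q.mean(0).round(4),"len",np.linalg.norm(a).round(4),"th",np.linalg.norm(b).round(4),"deg",np.degrees(np.arctan2(a[1],a[0])).round(2))
```

```text
amber ctr [0.4645 0.2605] len 0.1199 th 0.0088 deg 2.4
teal ctr [0.4615 0.3409] len 0.1193 th 0.0096 deg 1.83
stand ctr [0.4643 0.3003] len 0.1425 th 0.1619 deg 2.21
```

```bash
python3 -m creep '[[[0.8,-0.3,-0.4,0.2],[1.6,-0.6,-0.8,0.37],[1.88,-0.68,-1.6,0.37],[1.88,-0.68,-2.4,0.37],[1.88,-0.68,-2.9,0.37],[1.88,-0.68,-2.9,0.37],[1.88,-0.68,-2.9,0.37]]]' 0
python3 - <<'E'
from h import *
s=env.get_state();print(s["eef_pos"],s["tcp_rot"])
E
```

```text
t: 3.85
eef_pos: [0.4647, 0.2602, 0.1269]
tcp_rot: [-0.001, 1.0, 0.019, 0.0]
force: [0.5, 0.4, 0.7]
opening: 0.0852
[0.4647236  0.26021097 0.12693042] [-5.95459924e-04  9.99816744e-01  1.91305461e-02  3.81474369e-04]
```

```bash
python3 -m creep '[[[0,0,-0.5,0],[0,0,-1,0],[0,0,-1.5,0],[0,0,-1.84,0],[0,0,-1.84,0],[0,0,-1.84,0]]]' 0
python3 -m creep '[[[0,0,0,0],[0,0,0,0],[0,0,0,0],[0,0,0,0],[0,0,0,0],[0,0,0,0],[0,0,0,0],[0,0,0,0]]]' 1
```

```text
t: 4.45
eef_pos: [0.4656, 0.2606, 0.0368]
tcp_rot: [-0.001, 1.0, 0.019, 0.001]
force: [-0.5, 0.1, -0.1]
opening: 0.0855
t: 5.25
eef_pos: [0.4657, 0.2606, 0.0369]
tcp_rot: [-0.001, 1.0, 0.019, 0.001]
force: [-2.6, -0.0, 3.1]
opening: 0.0091
```

```bash
python3 -m creep '[[[0,0,0.3,0],[0,0,0.6,0],[0,0,1,0],[0,0,1.5,0],[0,0,2,0],[0,0,2.6,0],[0,0,2.6,0],[0,0,2.6,0]]]'
python3 - <<'E'
from h import *
print(env.get_state()["qpos"].round(3)); grab("side","s1"); grab("wrist","w1")
im=load("s1")[0][60:230,180:380]
cv2.imwrite("pics/s1c.png",cv2.resize(im,None,fx=3,fy=3))
E
```

```text
t: 6.05
eef_pos: [0.4656, 0.2606, 0.1667]
tcp_rot: [-0.001, 1.0, 0.019, 0.002]
force: [-0.7, -0.5, -1.9]
opening: 0.0094
[4.410e-01 3.240e-01 1.647e+00 1.000e-03 1.167e+00 1.973e+00]
```

View pics/s1c.png

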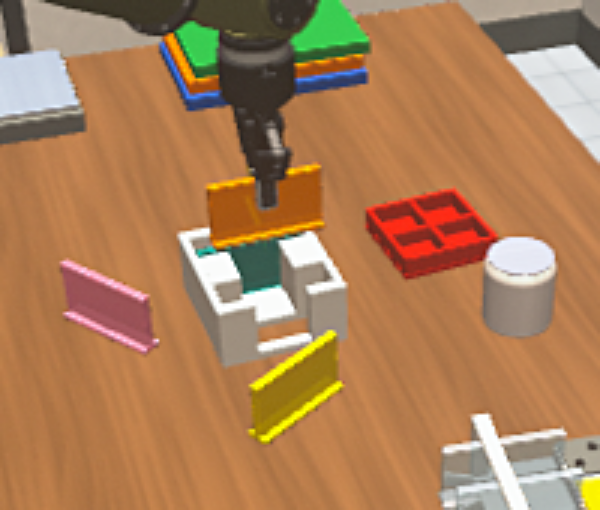

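View pics/w1.png

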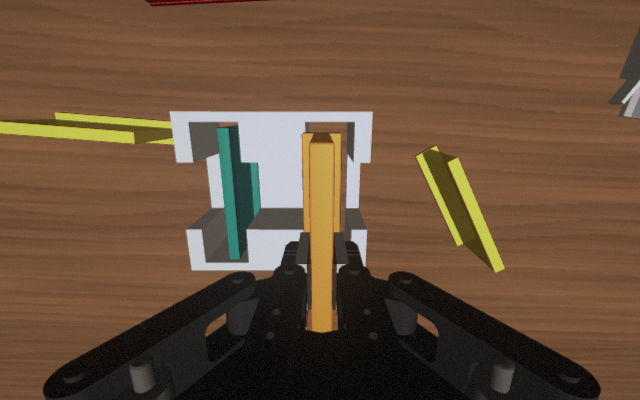

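```bash
python3 -m creep '[[[0,-1,0,-0.2],[0,-2,0,-0.4],[0,-3,0,-0.6],[0,-4,0,-0.8],[0,-5,0,-1],[0,-6,0,-1.2],[0,-7,0,-1.32],[0,-8,0,-1.32],[-0.05,-8.8,0,-1.32],[-0.05,-9.4,-0.4,-1.32],[-0.05,-9.69,-1,-1.32],[-0.05,-9.69,-1.5,-1.32],[-0.05,-9.69,-1.83,-1.32],[-0.05,-9.69,-1.83,-1.32],[-0.05,-9.69,-1.83,-1.32],[-0.05,-9.69,-1.83,-1.32]]]'
python3 - <<'E'
from h import *
print(env.get_state()["tcp_rot"]); grab("wrist","w2")
E
```

```text
t: 7.75
eef_pos: [0.4631, -0.2242, 0.0749]
tcp_rot: [-0.0, 0.999, -0.05, 0.001]
force: [0.1, -0.3, -1.1]
opening: 0.0095
[-3.80504419e-04  9.98756937e-01 -4.98315644e-02  1.11896225e-03]
```

View pics/w2.png

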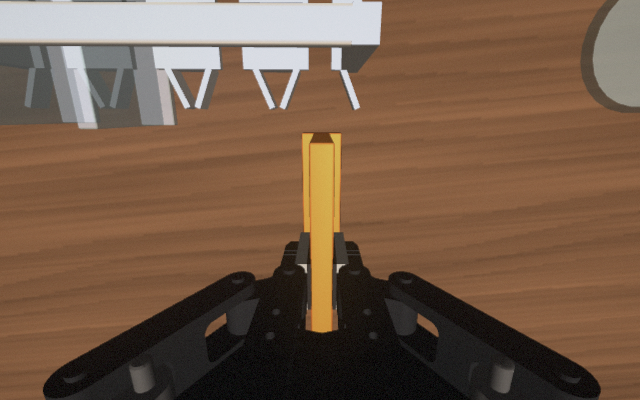

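```bash
python3 -m creep '[[[0,0,-0.4,0],[0,0,-0.73,0],[0,0,-0.73,0],[0,0,-0.73,0]]]'
python3 -m creep '[[[0.15,-0.015,0,0],[0.3,-0.03,0,0],[0.45,-0.045,0,0],[0.6,-0.06,0,0],[0.75,-0.075,0,0],[0.9,-0.09,0,0],[1.05,-0.105,0,0],[1.2,-0.12,0,0],[1.35,-0.135,0,0],[1.49,-0.149,0,0],[1.49,-0.149,0,0],[1.49,-0.149,0,0]]]'
python3 - <<'E'
from h import *
print(env.get_state()["tcp_rot"]); grab("wrist","w3");grab("side","s3")
im=load("s3")[0][170:300,280:440]
cv2.imwrite("pics/s3c.png",cv2.resize(im,None,fx=4,fy=4,interpolation=cv2.INTER_CUBIC))
E
```

```text
t: 8.2
eef_pos: [0.4634, -0.2243, 0.0392]
tcp_rot: [-0.0, 0.999, -0.05, 0.001]
force: [0.8, 0.8, -0.3]
opening: 0.0091
t: 9.4
eef_pos: [0.5378, -0.2317, 0.0391]
tcp_rot: [-0.0, 0.999, -0.05, 0.001]
force: [0.2, -0.9, -1.1]
opening: 0.0088
[-2.25339853e-04  9.98762992e-01 -4.97051617e-02  1.35351628e-03]
```

View pics/w3.png

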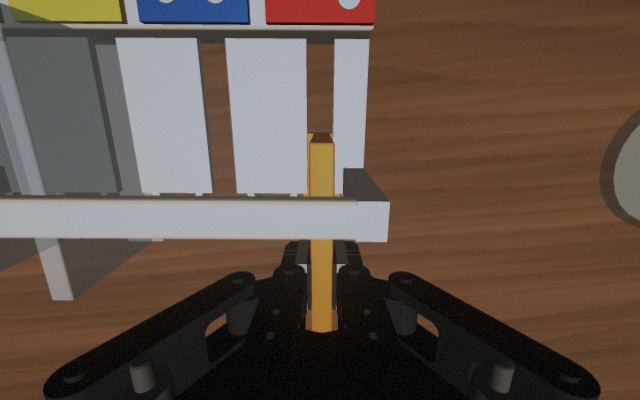

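View pics/s3c.png

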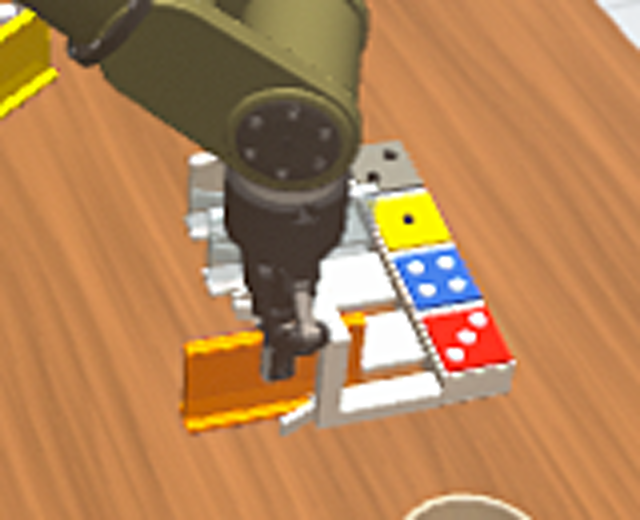

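```bash
python3 -m creep '[[[0,0,-0.02,0],[0,0,-0.03,0],[0,0,-0.03,0]]]'
python3 -m creep '[[[0,0,0,0],[0,0,0,0],[0,0,0,0],[0,0,0,0],[0,0,0,0]]]' 0.6
python3 -m creep '[[[-0.25,0.025,0,0],[-0.5,0.05,0,0],[-0.75,0.075,0,0],[-0.955,0.095,0,0],[-0.955,0.095,0,0],[-0.955,0.095,0,0]]]'
python3 - <<'E'
from h import *
grab("wrist","w4");grab("side","s4")
im=load("s4")[0][170:300,280:440]
cv2.imwrite("pics/s4c.png",cv2.resize(im,None,fx=4,fy=4,interpolation=cv2.INTER_CUBIC))
E
```

```text
t: 9.8
eef_pos: [0.5375, -0.2317, 0.0376]
tcp_rot: [-0.0, 0.999, -0.05, 0.001]
force: [-0.5, 0.7, -1.2]
opening: 0.0093
t: 10.3
eef_pos: [0.5375, -0.2317, 0.0376]
tcp_rot: [-0.0, 0.999, -0.05, 0.001]
force: [-0.1, 0.1, 0.0]
opening: 0.0337
t: 10.9
eef_pos: [0.4901, -0.2271, 0.0379]
tcp_rot: [-0.0, 0.999, -0.05, 0.002]
force: [0.2, 0.6, -0.2]
opening: 0.0341
```

View pics/w4.png

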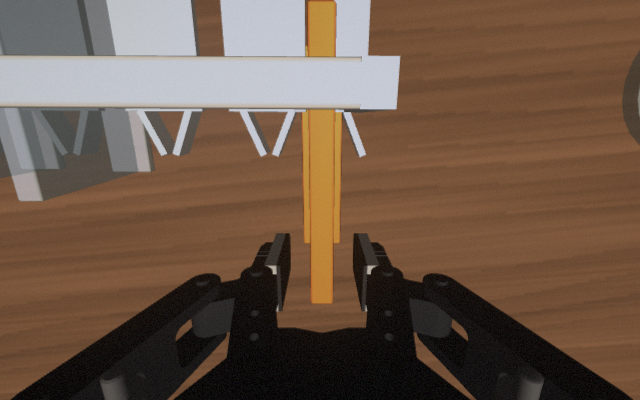

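View pics/s4c.png

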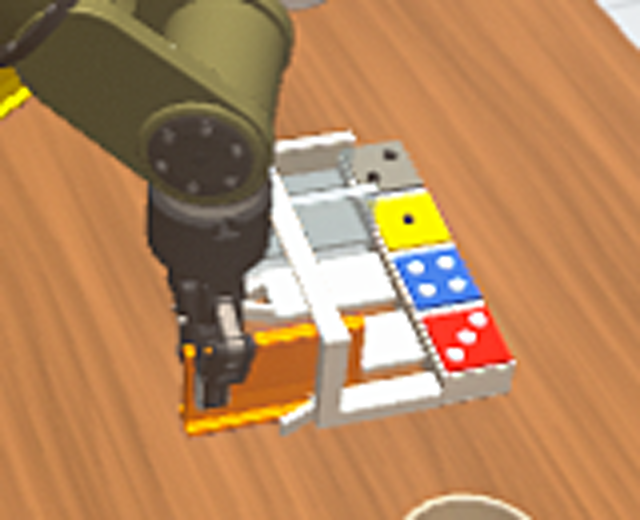

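```bash
python3 -m creep '[[[0,0,0,0],[0,0,0,0],[0,0,0,0],[0,0,0,0],[0,0,0,0]]]' 1
python3 -m creep '[[[0.1,-0.01,0,0],[0.2,-0.02,0,0],[0.3,-0.03,0,0],[0.4,-0.04,0,0],[0.5,-0.05,0,0],[0.6,-0.06,0,0],[0.7,-0.07,0,0],[0.8,-0.08,0,0],[0.9,-0.09,0,0],[0.94,-0.094,0,0],[0.94,-0.094,0,0],[0.94,-0.094,0,0]]]'
python3 -m creep '[[[0.01,-0.001,0,0],[0.02,-0.002,0,0],[0.03,-0.003,0,0],[0.04,-0.004,0,0],[0.05,-0.005,0,0],[0.05,-0.005,0,0]]]'
```

```text
t: 11.5
eef_pos: [0.4904, -0.2271, 0.0378]
tcp_rot: [-0.0, 0.999, -0.05, 0.002]
force: [1.1, 0.9, 0.5]
opening: 0.0092
t: 12.7
eef_pos: [0.5377, -0.2318, 0.0379]
tcp_rot: [-0.0, 0.999, -0.05, 0.002]
force: [1.4, 0.3, 1.3]
opening: 0.0091
t: 13.3
eef_pos: [0.5397, -0.232, 0.0378]
tcp_rot: [-0.0, 0.999, -0.05, 0.001]
force: [-7.3, 1.2, 6.8]
opening: 0.0088
```

```bash
python3 -m creep '[[[0.01,-0.001,0,0],[0.02,-0.002,0,0],[0.02,-0.002,0,0],[0.02,-0.002,0,0]]]'
python3 - <<'E'
from h import *
grab("side","s5")
im=load("s5")[0][170:300,280:440]
cv2.imwrite("pics/s5c.png",cv2.resize(im,None,fx=4,fy=4,interpolation=cv2.INTER_CUBIC));grab("wrist","w5")
E
```

```text
t: 13.7
eef_pos: [0.5396, -0.232, 0.0378]
tcp_rot: [-0.0, 0.999, -0.05, 0.0]
force: [-13.0, 1.6, 9.7]
opening: 0.0093
```

View pics/w5.png

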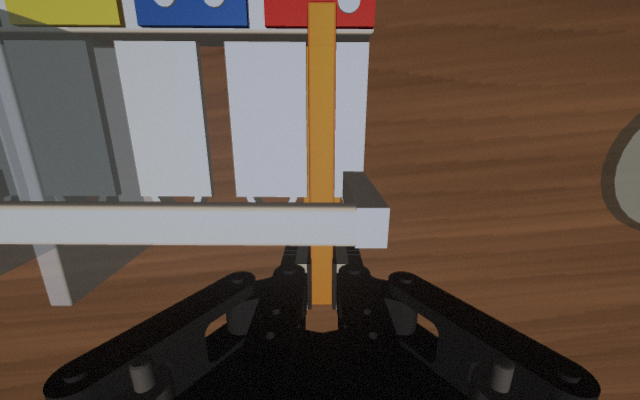

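View pics/s5c.png

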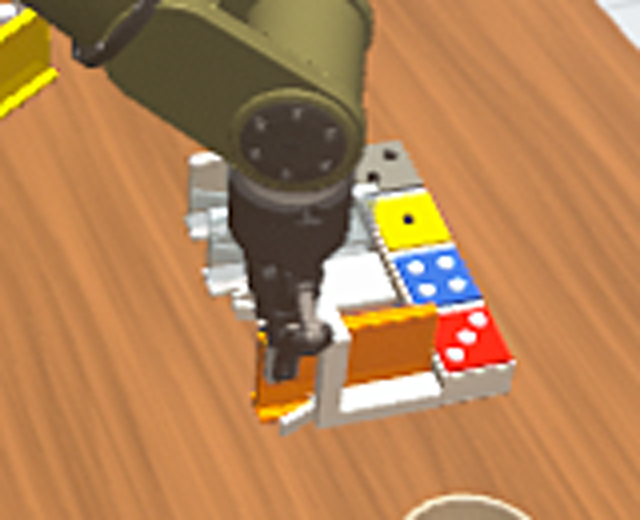

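```bash
python3 -m creep '[[[0,0,0,0],[0,0,0,0],[0,0,0,0],[0,0,0,0],[0,0,0,0]]]' 0.6
python3 -m creep '[[[-0.3,0.03,0,0],[-0.6,0.06,0,0],[-0.9,0.09,0,0],[-1.2,0.12,0.2,0],[-1.4,0.14,0.8,0],[-1.5,0.15,1.5,0],[-1.5,0.15,2.4,0],[-1.5,0.15,3.2,0],[-1.5,0.15,3.2,0],[-1.5,0.15,3.2,0],[-1.5,0.15,3.2,0]]]'
python3 - <<'E'
from h import *
im,d,c=grab("wrist","w6")
cv2.imwrite("pics/w6c.png",cv2.resize(im[0:220,180:460],None,fx=2.8,fy=2.8,interpolation=cv2.INTER_NEAREST))
E
```

```text
t: 14.3
eef_pos: [0.5397, -0.232, 0.0378]
tcp_rot: [-0.0, 0.999, -0.05, 0.0]
force: [0.1, 0.3, 0.4]
opening: 0.0338
t: 15.4
eef_pos: [0.4643, -0.2242, 0.1965]
tcp_rot: [-0.001, 0.999, -0.05, -0.001]
force: [-1.1, -0.8, -0.9]
opening: 0.0343
```

View pics/w6c.png

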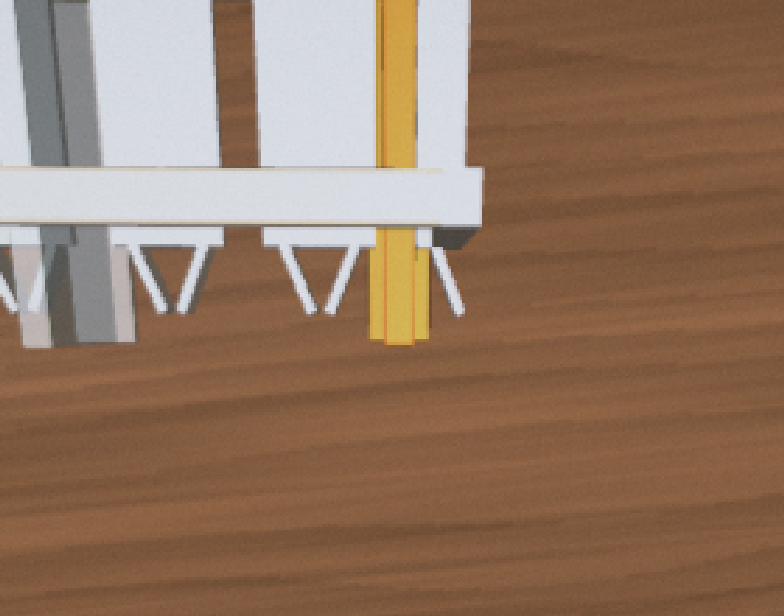

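Run:
```python
from h import *
im,d,c=load("w6")
def w(x,y,z): return ray(c,180+(x+.5)/2.8-.5,(y+.5)/2.8-.5,z)[:2]
a=np.radians(-5.7);ex=np.array([np.cos(a),np.sin(a)]);ey=np.array([-ex[1],ex[0]]);O=np.array([.5699,-.1472])
for p,z in(((399,345),.07),((399,339),.006),((482,225),.083),((0,222),.083),((35,347),.006),((125,342),.006)): q=w(*p,z)-O;print(p,(q@ex*1000).round(1),(q@ey*1000).round(1))
print(env.get_state()["qpos"].round(2))
```

```text
(399, 345) -35.5 -88.2
(399, 339) -35.0 -88.3
(482, 225) -0.3 -113.0
(0, 222) 0.5 31.4
(35, 347) -38.1 59.4
(125, 342) -36.2 22.7
[-0.52  0.26  1.66  0.    1.23  1.15]
```

```bash
python3 -m creep '[[[0,1,0,0.2],[0,2,0,0.4],[0,3,0,0.6],[0,4,0,0.8],[0,5,0,1],[0,6,0,1.2],[0,7,0,1.32],[0,8,0,1.32],[0,9,0,1.32],[-0.06,10,0,1.32],[-0.06,10.8,-0.4,1.32],[-0.06,11.3,-0.9,1.32],[-0.06,11.3,-1.4,1.32],[-0.06,11.3,-1.4,1.32],[-0.06,11.3,-1.4,1.32],[-0.06,11.3,-1.4,1.32]]]' 0
python3 - <<'E'
from h import *
print(env.get_state()["eef_pos"],env.get_state()["tcp_rot"]);grab("wrist","w7")
E
```

```text
t: 17.05
eef_pos: [0.4619, 0.3406, 0.1277]
tcp_rot: [-0.001, 1.0, 0.019, -0.0]
force: [-0.2, -0.1, -0.3]
opening: 0.0859
[0.46189137 0.34056143 0.12765997] [-1.33096744e-03  9.99819610e-01  1.89446792e-02 -2.74109538e-04]
```

View pics/w7.png

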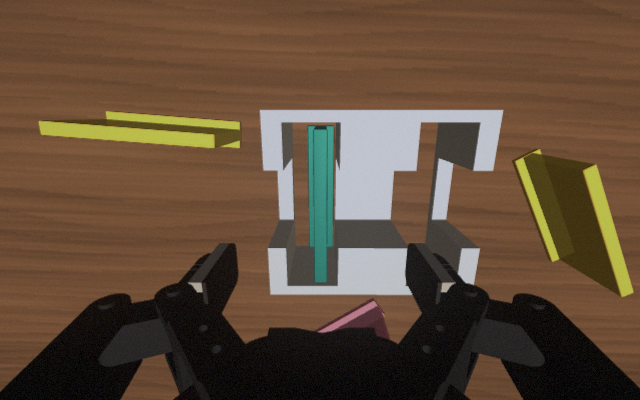

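Teal's plate (u≈320) is centred between the fingers and aligned. Descend 91 mm, close, and lift.

```bash
python3 -m creep '[[[0,0,-0.5,0],[0,0,-1,0],[0,0,-1.5,0],[0,0,-1.83,0],[0,0,-1.83,0],[0,0,-1.83,0]]]' 0
python3 -m creep '[[[0,0,0,0],[0,0,0,0],[0,0,0,0],[0,0,0,0],[0,0,0,0],[0,0,0,0],[0,0,0,0],[0,0,0,0]]]' 1
python3 -m creep '[[[0,0,0.3,0],[0,0,0.6,0],[0,0,1,0],[0,0,1.5,0],[0,0,2,0],[0,0,2.6,0],[0,0,2.6,0],[0,0,2.6,0]]]'
```

```text
t: 17.7
eef_pos: [0.4625, 0.3407, 0.0376]
tcp_rot: [-0.002, 1.0, 0.019, 0.0]
force: [0.2, 0.4, -0.0]
opening: 0.0856
t: 18.5
eef_pos: [0.4625, 0.3407, 0.0376]
tcp_rot: [-0.002, 1.0, 0.019, 0.001]
force: [-0.5, -0.2, 1.4]
opening: 0.0092
t: 19.3
eef_pos: [0.4627, 0.3408, 0.1689]
tcp_rot: [-0.002, 1.0, 0.019, 0.001]
force: [0.8, -0.6, -2.1]
opening: 0.0096
```

```bash
python3 -m creep '[[[0,-1,0,-0.2],[0,-2,0,-0.4],[0,-3,0,-0.6],[0,-4,0,-0.8],[0,-5,0,-1],[0,-6,0,-1.2],[0,-7,0,-1.32],[0.1,-8,0,-1.32],[0.11,-8.9,0,-1.32],[0.11,-9.6,0,-1.32],[0.11,-10.14,-0.5,-1.32],[0.11,-10.14,-1.1,-1.32],[0.11,-10.14,-1.6,-1.32],[0.11,-10.14,-1.87,-1.32],[0.11,-10.14,-1.87,-1.32],[0.11,-10.14,-1.87,-1.32],[0.11,-10.14,-1.87,-1.32]]]'
python3 - <<'E'
from h import *
print(env.get_state()["eef_pos"],env.get_state()["tcp_rot"]);grab("wrist","w8")
E
```

```text
t: 21.0
eef_pos: [0.4688, -0.1663, 0.0766]
tcp_rot: [-0.002, 0.999, -0.05, 0.002]
force: [-0.3, -0.1, -1.8]
opening: 0.0091
[ 0.46876908 -0.16632818  0.07657386] [-0.00187256  0.99873463 -0.05020046  0.00235617]
```

View pics/w8.png

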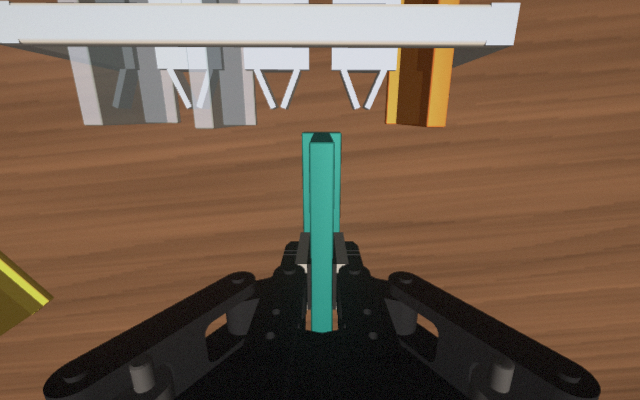

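```bash
python3 -m creep '[[[0,0,-0.4,0],[0,0,-0.75,0],[0,0,-0.75,0],[0,0,-0.75,0]]]'
python3 -m creep '[[[0.15,-0.015,0,0],[0.3,-0.03,0,0],[0.45,-0.045,0,0],[0.6,-0.06,0,0],[0.75,-0.075,0,0],[0.9,-0.09,0,0],[0.9,-0.09,0,0]]]'
python3 -m creep '[[[0.1,-0.01,0,0],[0.2,-0.02,0,0],[0.3,-0.03,0,0],[0.4,-0.04,0,0],[0.5,-0.05,0,0],[0.58,-0.058,0,0],[0.58,-0.058,0,0]]]'
python3 - <<'E'
from h import *
grab("wrist","w9")
E
```

```text
t: 21.45
eef_pos: [0.469, -0.1664, 0.0397]
tcp_rot: [-0.002, 0.999, -0.05, 0.003]
force: [0.5, -0.1, -0.9]
opening: 0.009
t: 22.15
eef_pos: [0.5148, -0.1709, 0.0397]
tcp_rot: [-0.002, 0.999, -0.05, 0.003]
force: [0.1, 0.2, -1.6]
opening: 0.009
t: 22.85
eef_pos: [0.5443, -0.1739, 0.0396]
tcp_rot: [-0.002, 0.999, -0.05, 0.003]
force: [0.2, 0.1, -1.4]
opening: 0.009
```

View pics/w9.png

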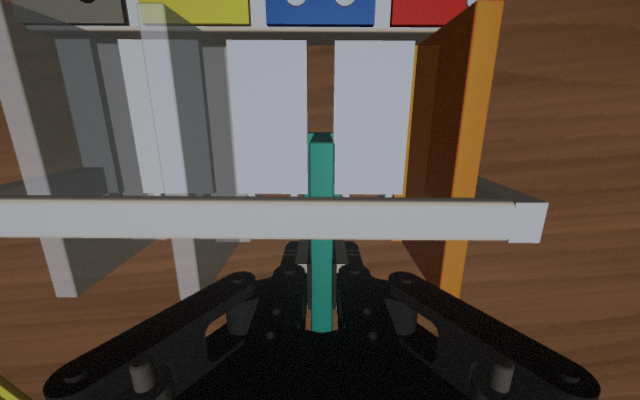

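```bash
python3 -m creep '[[[0,0,-0.02,0],[0,0,-0.03,0],[0,0,-0.03,0]]]'
python3 -m creep '[[[0,0,0,0],[0,0,0,0],[0,0,0,0],[0,0,0,0],[0,0,0,0]]]' 0.65
python3 -m creep '[[[-0.25,0.025,0,0],[-0.5,0.05,0,0],[-0.75,0.075,0,0],[-0.955,0.095,0,0],[-0.955,0.095,0,0],[-0.955,0.095,0,0]]]'
python3 -m creep '[[[0,0,0,0],[0,0,0,0],[0,0,0,0],[0,0,0,0],[0,0,0,0]]]' 1
python3 - <<'E'
from h import *
grab("wrist","w10")
E
```

```text
t: 23.2
eef_pos: [0.5438, -0.1738, 0.038]
tcp_rot: [-0.002, 0.999, -0.05, 0.003]
force: [0.2, 0.0, -2.1]
opening: 0.0094
t: 23.7
eef_pos: [0.5438, -0.1738, 0.038]
tcp_rot: [-0.002, 0.999, -0.05, 0.003]
force: [0.6, 0.3, -0.7]
opening: 0.0296
t: 24.3
eef_pos: [0.4964, -0.1692, 0.0383]
tcp_rot: [-0.002, 0.999, -0.05, 0.003]
force: [0.7, 0.1, -0.6]
opening: 0.0299
t: 24.8
eef_pos: [0.4967, -0.1693, 0.0384]
tcp_rot: [-0.002, 0.999, -0.05, 0.003]
force: [3.0, 0.4, 2.6]
opening: 0.0092
```

View pics/w10.png

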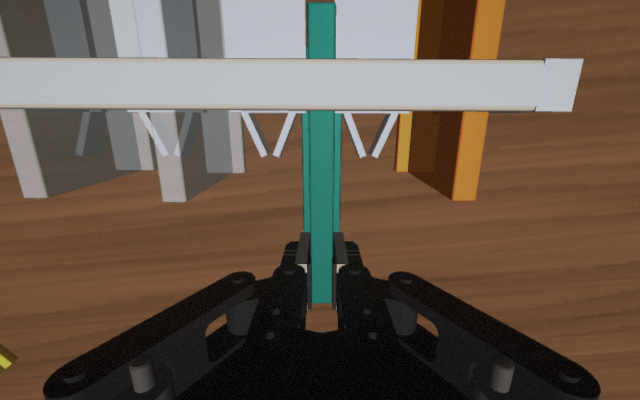

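```bash
python3 -m creep '[[[0.1,-0.01,0,0],[0.2,-0.02,0,0],[0.3,-0.03,0,0],[0.4,-0.04,0,0],[0.5,-0.05,0,0],[0.6,-0.06,0,0],[0.7,-0.07,0,0],[0.8,-0.08,0,0],[0.9,-0.09,0,0],[0.93,-0.093,0,0],[0.93,-0.093,0,0],[0.93,-0.093,0,0]]]'
python3 -m creep '[[[0.01,-0.001,0,0],[0.02,-0.002,0,0],[0.03,-0.003,0,0],[0.04,-0.004,0,0],[0.05,-0.005,0,0],[0.06,-0.006,0,0],[0.06,-0.006,0,0]]]'
```

```text
t: 26.05
eef_pos: [0.5435, -0.174, 0.0384]
tcp_rot: [-0.001, 0.999, -0.05, 0.004]
force: [1.1, 0.7, 2.8]
opening: 0.0091
t: 26.75
eef_pos: [0.5456, -0.1742, 0.0384]
tcp_rot: [-0.002, 0.999, -0.05, 0.002]
force: [-10.4, 1.0, 9.8]
opening: 0.0088
```

```bash
python3 -m creep '[[[0.01,-0.001,0,0],[0.01,-0.001,0,0],[0.01,-0.001,0,0]]]'
python3 -m creep '[[[0,0,0,0],[0,0,0,0],[0,0,0,0],[0,0,0,0],[0,0,0,0]]]' 0.65
python3 -m creep '[[[-0.3,0.03,0,0],[-0.6,0.06,0,0],[-0.9,0.09,0,0],[-1.2,0.12,0.2,0],[-1.4,0.14,0.8,0],[-1.5,0.15,1.5,0],[-1.5,0.15,2.4,0],[-1.5,0.15,3.2,0],[-1.5,0.15,3.2,0],[-1.5,0.15,3.2,0],[-1.5,0.15,3.2,0]]]'
python3 - <<'E'
from h import *
im,d,c=grab("wrist","w11")
cv2.imwrite("pics/w11c.png",cv2.resize(im[0:220,180:460],None,fx=2.8,fy=2.8,interpolation=cv2.INTER_NEAREST))
im,d,c=grab("side","s11")
cv2.imwrite("pics/s11c.png",cv2.resize(im[170:300,280:440],None,fx=4,fy=4,interpolation=cv2.INTER_CUBIC))
E
```

```text
t: 27.05
eef_pos: [0.5455, -0.1742, 0.0384]
tcp_rot: [-0.002, 0.999, -0.05, 0.002]
force: [-7.2, 0.3, 7.7]
opening: 0.0091
t: 27.55
eef_pos: [0.5455, -0.1741, 0.0383]
tcp_rot: [-0.002, 0.999, -0.05, 0.002]
force: [-0.4, -0.2, -0.5]
opening: 0.0299
t: 28.65
eef_pos: [0.4701, -0.1665, 0.1972]
tcp_rot: [-0.002, 0.999, -0.05, 0.001]
force: [-0.3, 0.2, -0.5]
opening: 0.0302
```

View pics/w11c.png

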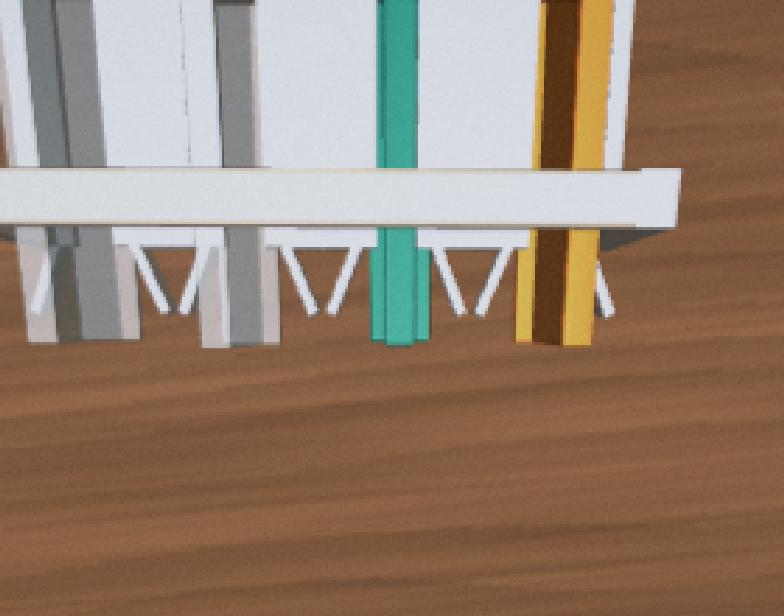

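View pics/s11c.png

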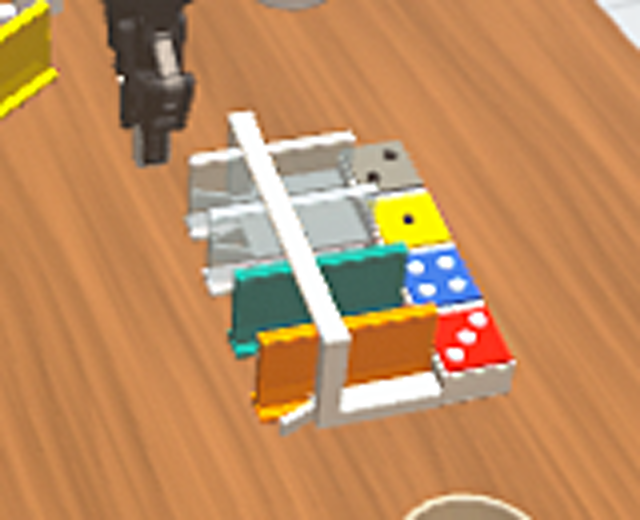

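Run:
```python
from h import *
im,d,c=load("w11")
def w(x,y,z): return ray(c,180+(x+.5)/2.8-.5,(y+.5)/2.8-.5,z)[:2]
a=np.radians(-5.7);ex=np.array([np.cos(a),np.sin(a)]);ey=np.array([-ex[1],ex[0]]);O=np.array([.5699,-.1472])
for p,z in(((399,345),.07),((578,345),.07),((215,347),.07)): q=w(*p,z)-O;print(p,(q@ex*1000).round(1),(q@ey*1000).round(1))
print(env.sign_off())
```

```text
(399, 345) -35.2 -29.8
(578, 345) -35.2 -88.5
(215, 347) -35.8 30.7
the job is handed in; nothing more can be done
None
```

The amber divider is home in the three-dot (red) lane. After that, the teal divider went home in the four-dot (blue) lane. I handed the job in at about 29 s of the 72 s, with the gripper open and clear of everything.

For each divider I lifted it out of the stand by its middle and slid it partway into its lane. I then took it again by its rear end and pushed it until the back stop pushed back with about 7 to 13 N.

| Divider | Rear end, measured | Rear end, expected | Across the rack, measured | Lane middle |
|---|---|---|---|---|
| Amber | -35.2 mm | -35 mm | -88.5 mm | -87 mm |
| Teal | -35.2 mm | -35 mm | -29.8 mm | -29 mm |

- **Sideways offsets:** amber is 1.5 mm off its lane's middle and teal 0.8 mm, within the 5 mm allowed and the camera's roughly 2 mm accuracy.
- **Upright:** both dividers stand upright and level with the clear dividers' ends in the last pictures.
- **Bystanders:** I did not measure the tray, jug and tin again at the end. The arm's path kept clear of them and no unexpected contact force showed up.
- **Disagreements:** no check failed. The rack's angle read -5.9° from the bridge and about -5.1° from the lane lips. I used -5.7°, and both dividers slid in without side force.

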